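Close the ice-ball mould

TASK

Take the upper half of the ice-ball mould off the sloping draining rest and close it on the lower half in the coaster: feel for the angle where its three notches drop over the three lugs, without forcing it, so that it sits level and fully home, then let go. Leave the siphon, the lemon squeezer and the coupe where they are.

Things in the scene. Friction and masses are not known exactly. Their poses are not given: they have to be found in the camera images.
- upper_half: Loose upper half of a grey stiff silicone ice-ball mould, 98 mm across, 0.16 kg. Origin: centre of its flat underside; z its axis, out through the fin. Flange 14 mm thick; three notches 18 mm wide cut through it from the edge in to 33 mm from the axis, at 0, 120, 240 degrees from x about z. Starts underside on the sloping rest, z along the slope's normal, x uphill, two pegs below it.
- rest: Fixed draining rest: steel base 130 x 130 mm, plate 120 x 120 mm sloping at 35 degrees. Origin: centre of the underside; z up. The plate rises towards +x: normal (-0.574, 0, 0.819), uphill (0.819, 0, 0.574) in this frame. Two pegs (diameter 10, height 16 mm) stand square on it 48 mm downhill of its centre, 26 mm to either side.
- rest_face (a point): Centre of the top face of the rest's sloping plate, 85 mm above the board, where the centre of the upper half's underside lies at the start. Axes as rest.
- coaster: Fixed brass coaster, 120 mm across, 12 mm thick; origin: centre of the underside, z up. The lower half of the mould is wedged in it, concentric: a grey silicone bowl 98 mm across, its flat rim 35 to 49 mm from the axis, 56 mm above the board. The bowl turns only under more than 2.5 N m.
- seat (a point): Centre of the lower half's rim, on the coaster's axis, 56 mm above the board, axes as coaster (so they do not show the lugs' angle). The origin of the upper half comes here when it is fully home.
- siphon: Bystander: closed empty glass soda siphon, 96 mm across, 285 mm tall, with trigger lever and spout at the top. Loose; origin: centre of the foot.
- squeezer: Bystander: steel lemon squeezer lying flat, about 215 mm long, 68 mm wide, 46 mm high. Loose; origin: on the board, between the handles and 55 mm from the bowl, which is at +x.
- coupe: Bystander: green glass coupe, 92 mm across the rim, 121 mm tall. Loose; origin: centre of the foot.
- fin_top (a point): Top of the upper half's grip fin, on its axis 68 mm above the underside; axes as upper_half. The fin is 54 mm long (x), 14 mm thick (y) and stands from 36 to 68 mm above the underside, on a blunt dome (radius 33 mm at the flange, 22 mm near its top at 36 mm).
- lug_tops (a point): On the axis, level with the tops of the 3 lugs (9 mm over the rim; 12 mm wide, 36 to 49 mm from the axis, 120 degrees apart). Axes as coaster; lug angle NOT measured: the first is within 0.6 rad either way of x about z. Elsewhere the upper half stands 9 mm high on the lugs; lightly pressed and turned it drops over them within about 0.06 rad of their angle.
There are look-alikes about, which are no part of the job. Leave any blue or brown look-alike of the coaster alone.

How it is judged:
On the way, in this order (a step that is already met when the one before it is completed fails the run):
1. the upper half is lifted clear of the draining rest (distance between upper_half and rest_face above 0.06 m), for 0.1 s.
2. the upper half is home on the lower half, over the lugs (horizontal distance between upper_half and seat below 0.005 m and z of upper_half in the frame of seat below 0.003 m and angle between upper_half's own z axis and vertical below 0.05 rad), for 0.2 s.
At the end, for the whole second after the job is handed in: The upper half rests level (within 3 degrees) and still on the lower half's rim, centred within 5 mm, underside within 3 mm of the rim, so with the lugs in its notches; siphon, squeezer and coupe each within 25 mm of where they stood (all of step 2 and z of upper_half in the frame of seat above -0.003 m and linear speed of upper_half below 0.01 m/s); the robot touches nothing.
It fails at once if the upper half is forced on the lower half (over 60 N) (contact force between upper_half and coaster above 60 N).
It fails at once if a bystander is shifted more than 25 mm (distance of any of siphon, squeezer, coupe from where it was at the start of the episode above 0.025 m).
It also fails if it takes over 64 s, if anything falls off the work surface, if the arm or the gripper's body presses on something with over 40 N, if the wrist force passes 120 N, or if a joint passes its speed limit or range.

ROBOT

A 6-joint arm with a two-finger parallel gripper is mounted at the origin on the work surface. World frame = base frame: x ahead of the robot, y to its left, z up, the work surface at z = 0. Lengths are in m, angles in rad, forces in N, time in s.
With the tool pointing down it reaches from about 0.35 to 0.975 m from the base axis. Payload 4.9 kg.
Tool frame: the origin (TCP) lies at the very end of the fingers, on their centre line; the grasp point (between the pads) lies 19 mm behind it; z points along the fingers, y is the line along which they close (so a half turn about z gives the same grasp; the last joint's range is limited). The gripper opens to 85 mm and grips with 20 to 120 N. Pads are 22 mm wide; open, the fingers measure 114 mm over their backs; the gripper's body (76 mm by 85 mm) begins 54 mm behind the grasp point. The pads swing forward as they close: fully open they stand 13 mm farther back than shut.
Start: joints at [-1.425, 0.053, 1.613, -0, 1.476, -0.119], TCP at [0.164, -0.603, 0.231] pointing down, gripper open.
Joint ranges: [-3.01, 3.01], [-1.01, 2.22], [0.06, 2.58], [-1.02, 4.17], [0.09, 2.62], [-3.14, 3.14]. Speed limits (rad/s): [2.57, 2.57, 3.14, 3.14, 3.14, 3.14].

INTERFACE

Orientations are given as a unit quaternion [w, x, y, z].
In Python, from plant import manip gives the robot as it stands.
- The arm moves only by the tool play_rows, never from a script. Its argument "series" is a list that holds one entry, the list of rows, each a list of 7 numbers: the shift along the world's x, y, z in m, then the turn, a rotation vector about the world's x, y, z in degrees, then the opening, from 0 (shut) to 1 (fully open). In form: [[[dx, dy, dz, rx, ry, rz, grip], ...]]. A call has 1 to 10 rows; each row shifts and turns the commanded pose from where the row before left it; what a row does not reach is not made up. A row lasts 1/10 s, in which the tool goes at most 50 mm and 8.59 degrees, less where a joint would pass 70% of its speed; a pose out of reach is approached as far as the arm can. A call with a gripper value outside its range is refused whole. The fingers move at their own pace and stop on an object; the grip force is fixed at half the most. Time passes only in rows, so rows that do not move let the fingers close. It gives the time, the measured TCP pose, the force, the opening and the grip force at its end, in the units of the state.
- manip.state(): the state, without advancing time (a new reading comes with each control period).
- manip.grab_frame(name): name is "side" or "top"; returns a dict with "frame" (420x560x3 uint8, blue, green, red), "mtx" (3x3 intrinsics, pixels), "k1" (the pictures are not rectified: a ray, as slopes to the right and down, at radius r is drawn at 1 + k1 r^2 times it, then the intrinsics apply), "R" (3x3) and "t" (3): a world point X has camera coordinates R X + t. Camera axes: x right, y down, z forward; pixel columns grow to the right and rows downward; lengths in m; the calibration is good to about 2 mm. A picture is of the moment at which its call begins. There is no depth.
- manip.job_done(): hands the job in; it is judged then, once.
The state is a dict: "time": time; "joint_pos": joint angles; "joint_vel": joint speeds; "joint_efforts": joint torques, N m; "tool_pos": TCP position; "tool_rot": TCP orientation; "contact_force": force on the tool from outside, world axes, zero at the start; "ft_torque": the same for the moment, N m; "gripper_width": opening from 0.0 (shut) to 1.0 (fully open); "grasp_force": force on a finger pad.
Only numpy, scipy, OpenCV 4.12 (cv2) and the standard library are available. Lean on these libraries where they do the work, as an engineer would, in place of code of your own. Each camera call takes 0.05 s, during which the arm holds its last target. There are 200 camera calls.

## Working session

There is one attempt and no reset: what is moved stays moved. The work goes in short steps, Python scripts to look and compute and a tool call to move; the robot and the scene stay as the last step left them, time stands still between calls to the robot, and variables do not carry over. Pictures are saved under pics/ and viewed, at most 10 in all, crops included, and the job is handed in when it is done.

Besides the shell and the picture viewer there is one more tool, called after "Call:" by a JSON object that holds its "api" and its "payload", one argument or row to a line. play_rows: Moves the arm, as the interface text tells. Its arguments: {"type":"object","properties":{"series":{"type":"array"}},"required":["series"]}

```bash
mkdir -p pics; ls
python3 - <<'E'
from plant import manip
import cv2,numpy as np
for n in("side","top"):
    f=manip.grab_frame(n);cv2.imwrite(f"pics/{n}0.png",f["frame"]);print(n,f["mtx"].tolist(),f["k1"],np.round(f["R"],4).tolist(),np.round(f["t"],4).tolist())
print(manip.state())
E
```

```text
pics
side [[430.8756704449333, 0.0, 270.49804524808235], [0.0, 430.8756704449333, 212.91426323548328], [0.0, 0.0, 1.0]] -0.01773919585227241 [[-0.9982, -0.0589, -0.0055], [-0.0352, 0.6648, -0.7462], [0.0476, -0.7447, -0.6657]] [0.5628, 0.1036, 1.1477]
top [[496.07271956398455, 0.0, 280.2724639971615], [0.0, 496.07271956398455, 207.14177670288444], [0.0, 0.0, 1.0]] -0.1204940126843467 [[0.0195, -0.9996, -0.02], [-0.9856, -0.0159, -0.1686], [0.1682, 0.023, -0.9855]] [0.0123, 0.5785, 1.4123]
{'time': 0.1, 'joint_pos': array([-1.42497291e+00,  5.33141434e-02,  1.61412824e+00, -1.70625881e-05,
        1.47601640e+00, -1.18981176e-01]), 'joint_vel': array([ 3.35389244e-04, -4.57918333e-05, -2.97730487e-03, -1.68484129e-03,
       -2.70992596e-03, -8.69460590e-04]), 'joint_efforts': array([-3.54149570e-04, -3.94904780e+01, -3.71364462e+01, -1.31088354e-04,
        3.89857640e-03,  1.82635910e-05]), 'tool_pos': array([ 0.16350113, -0.60265838,  0.23018851]), 'tool_rot': array([-9.32865620e-04,  9.91247074e-01,  1.32016543e-01, -2.10138647e-05]), 'contact_force': array([ 0.0368788 ,  0.01754745, -0.35893295]), 'ft_torque': array([-0.04153841,  0.06896692,  0.01246226]), 'grasp_force': 0.0, 'gripper_width': 1.0019707835097769}
```

View pics/side0.png

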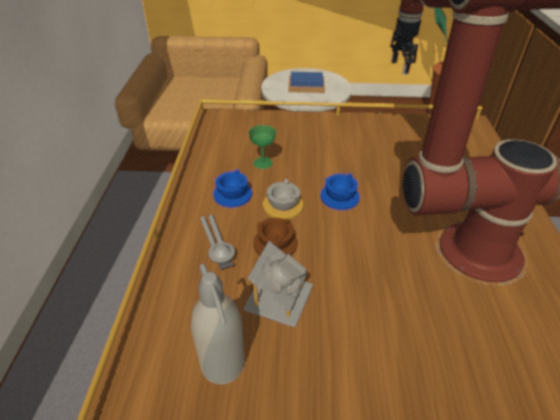

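View pics/top0.png

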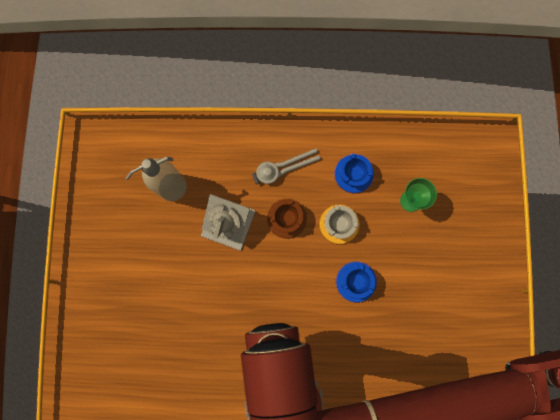

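The top view shows the rest with the upper half at about (228,222) and the brass coaster with the grey bowl at (340,224). The brown look-alike is between them at (287,218), the siphon foot is near (172,187), and the coupe is at (418,196). I'll take enlarged crops next.

```bash
cat > h.py <<'E'
from plant import manip
import cv2,numpy as np
def grab(n): return manip.grab_frame(n)
def ray(f,u,v):
    K=f["mtx"];d=np.array([f["k1"],0,0,0,0],float)
    # drawn = s*(1+k1 r^2): OpenCV's radial model
    p=cv2.undistortPoints(np.array([[[u,v]]],float),K,d)[0,0]
    R=np.array(f["R"]);t=np.array(f["t"])
    return -R.T@t, R.T@np.array([p[0],p[1],1])
def onz(f,u,v,z):
    c,d=ray(f,u,v);return c+d*(z-c[2])/d[2]
def proj(f,X):
    r=cv2.Rodrigues(np.array(f["R"]))[0]
    return cv2.projectPoints(np.array(X,float).reshape(-1,3),r,np.array(f["t"]),f["mtx"],np.array([f["k1"],0,0,0,0],float))[0][:,0]
def cross(f,a,g,b):
    c1,d1=ray(f,*a);c2,d2=ray(g,*b)
    s=np.linalg.lstsq(np.c_[d1,-d2],c2-c1,rcond=None)[0]
    p,q=c1+d1*s[0],c2+d2*s[1];return (p+q)/2,np.linalg.norm(p-q)
E
python3 - <<'E'
from h import *
f=grab("top");g=grab("side")
a=cv2.resize(f["frame"][165:265,190:390],None,fx=4,fy=4,interpolation=cv2.INTER_CUBIC)
b=cv2.resize(g["frame"][170:330,215:315],None,fx=3.75,fy=3.75,interpolation=cv2.INTER_CUBIC)
cv2.imwrite("pics/a.png",a);cv2.imwrite("pics/b.png",b)
# brass mask
for n,F in(("top",f),("side",g)):
    h=cv2.cvtColor(F["frame"],cv2.COLOR_BGR2HSV)
    roi=(slice(200,250),slice(312,368)) if n=="top" else (slice(175,222),slice(255,312))
    m=np.zeros(h.shape[:2],np.uint8);m[roi]=cv2.inRange(h[roi],(17,120,170),(35,255,255))
    ys,xs=np.nonzero(m);print(n,xs.min(),xs.max(),ys.min(),ys.max(),len(xs))
    c=cv2.convexHull(np.c_[xs,ys].astype(np.int32));e=cv2.fitEllipse(c);print(e,onz(F,*e[0],.012))
E
```

```text
top 319 351 205 243 291
((338.48016357421875, 223.81427001953125), (38.699851989746094, 39.204349517822266), 127.09048461914062) [ 0.53661408 -0.15229984  0.012     ]
side 263 302 198 217 305
((282.4717712402344, 204.2939453125), (26.162002563476562, 38.90834426879883), 90.40370178222656) [ 0.53715992 -0.15246622  0.012     ]
```

View pics/a.png

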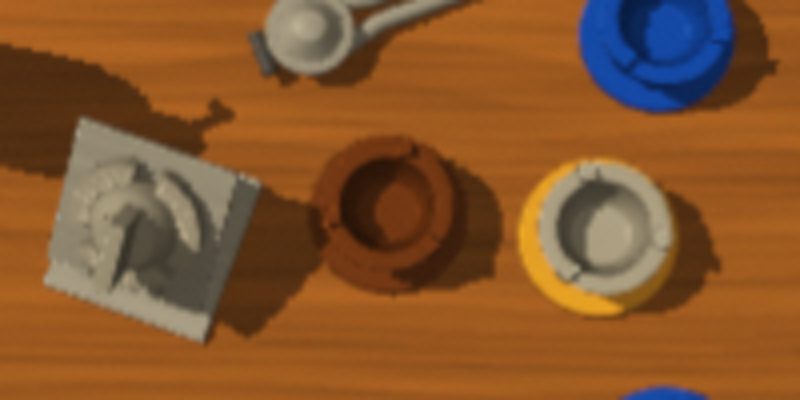

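View pics/b.png

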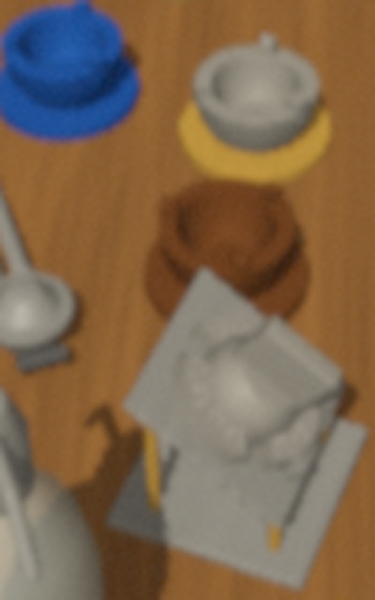

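Run:
```python
from h import *
np.set_printoptions(precision=4,suppress=True)
f=grab("top");g=grab("side")
T=lambda x,y:(190+x/4,165+y/4)
S=lambda x,y:(215+x/3.75,170+y/3.75)
c=np.array([.537,-.1524])
for p in[(590,172),(660,240),(573,272)]:
    X=onz(f,*T(*p),.065)[:2]-c;print("lug",X,np.hypot(*X),np.degrees(np.arctan2(X[1],X[0])))
for n,a in dict(A=(80,118),B=(240,180),B2=(260,183),C=(205,342),D=(45,282)).items():
    for m,b in dict(top=(205,268),right=(340,380),left=(125,405),bl=(110,520),bb=(300,585),br=(365,430)).items():
        X,e=cross(f,T(*a),g,S(*b))
        if e<.012: print(n,m,X,e)
for n,b in dict(bl=(110,520),bb=(300,585),br=(365,430)).items(): print(n,onz(g,*S(*b),.006))
```

```text
lug [0.0387 0.008 ] 0.03951865191769147 11.737358319405681
lug [-0.0104 -0.0427] 0.04399522521477863 -103.70683238111967
lug [-0.0347  0.0203] 0.040193557973620224 149.7357584831144
A left [0.5988 0.2208 0.1186] 0.001263235235772842
A bl [0.6132 0.2362 0.0288] 0.007515639258930963
B top [0.5581 0.106  0.1163] 0.0016562619442536041
B2 top [0.5587 0.0928 0.1028] 0.002258975104652631
C br [0.4521 0.1384 0.0033] 6.850841631336687e-05
D right [0.4771 0.2325 0.162 ] 0.0011991221625942147
D bb [0.4938 0.2612 0.006 ] 0.0018568094905741354
bl [0.6122 0.2207 0.006 ]
bb [0.4929 0.2614 0.006 ]
br [0.4523 0.1406 0.006 ]
```

Two-view corner fits agree. The rest face is at about (0.532, 0.180, 0.085) with uphill yaw about −19°. The seat is at (0.537, −0.152), and the lugs are at about 19°. Next I check the fin against this and plan the moves.

```bash
cat >> h.py <<'E'
from scipy.spatial.transform import Rotation as Ro
def Rz(a): return Ro.from_euler('z',a,degrees=True).as_matrix()
YAW=-19.; RF=np.array([.532,.180,.085]); SEAT=np.array([.537,-.1524,.056])
REST=Rz(YAW); HALF=REST@Ro.from_euler('y',-35,degrees=True).as_matrix()
DOWN=np.diag([1,-1,-1.])
def now():
    s=manip.state();q=s["tool_rot"];return s,Ro.from_quat([q[1],q[2],q[3],q[0]]).as_matrix()
def delta(pos,R):
    s,Rn=now();return (np.array(pos)-s["tool_pos"])*1000, np.degrees(Ro.from_matrix(R@Rn.T).as_rotvec())
E
python3 - <<'E'
from h import *
np.set_printoptions(precision=4,suppress=True)
f=grab("top");g=grab("side")
print(HALF)
for x in(-.027,.027):
    X=RF+HALF@[x,0,.068];a=proj(f,X)[0];b=proj(g,X)[0];print(X,"topcrop",(a-[190,165])*4,"sidecrop",(b-[215,170])*3.75)
print("siphon",onz(g,222,372,.02),onz(f,172,188,.1))
print("upright yaw",delta(RF+HALF@[0,0,.14],REST@DOWN)); print("tilted",delta(RF+HALF@[0,0,.14],HALF@DOWN))
E
```

```text
[[ 0.7745  0.3256 -0.5423]
 [-0.2667  0.9455  0.1867]
 [ 0.5736  0.      0.8192]]
[0.4742 0.1999 0.1252] topcrop [100.6302 293.7948] sidecrop [340.6866 378.5491]
[0.516  0.1855 0.1562] topcrop [117.2828 228.2629] sidecrop [270.5111 321.1255]
siphon [0.6398 0.3881 0.02  ] [0.6207 0.3357 0.1   ]
upright yaw (array([292.4965, 809.2694, -31.4555]), array([ -0.0154,   0.0033, -34.1747]))
tilted (array([292.4965, 809.2694, -31.4555]), array([ -1.2001, -35.4879, -33.0977]))
```

Call:
{"api": "play_rows", "payload": {
  "series": [
    [[0.03, 0.04, 0.012, 0, 0, -3.4, 1], [0.03, 0.04, 0.012, 0, 0, -3.4, 1], [0.03, 0.04, 0.012, 0, 0, -3.4, 1], [0.03, 0.04, 0.012, 0, 0, -3.4, 1], [0.03, 0.04, 0.012, 0, 0, -3.4, 1], [0.03, 0.04, 0.012, 0, 0, -3.4, 1], [0.03, 0.04, 0.012, 0, 0, -3.4, 1], [0.03, 0.04, 0.012, 0, 0, -3.4, 1], [0.03, 0.04, 0.012, 0, 0, -3.4, 1], [0.03, 0.04, 0.012, 0, 0, -3.4, 1]]
  ]
}}

```text
time: 1.4
tool_pos: [0.4561, -0.2124, 0.3488]
tool_rot: [0.0, 0.986, -0.165, 0.0]
contact_force: [0.2, -0.4, -0.5]
gripper_width: 1.004
grasp_force: 0.0
```

Call:
{"api": "play_rows", "payload": {
  "series": [
    [[0, 0.041, -0.008, -1.14, -3.31, 0, 1], [0, 0.041, -0.008, -1.14, -3.31, 0, 1], [0, 0.041, -0.008, -1.14, -3.31, 0, 1], [0, 0.041, -0.008, -1.14, -3.31, 0, 1], [0, 0.041, -0.008, -1.14, -3.31, 0, 1], [0, 0.041, -0.008, -1.14, -3.31, 0, 1], [0, 0.041, -0.008, -1.14, -3.31, 0, 1], [0, 0.041, -0.008, -1.14, -3.31, 0, 1], [0, 0.041, -0.008, -1.14, -3.31, 0, 1], [0, 0.041, -0.008, -1.14, -3.31, 0, 1]]
  ]
}}

```text
time: 2.4
tool_pos: [0.4548, 0.1977, 0.2687]
tool_rot: [0.049, 0.94, -0.156, 0.299]
contact_force: [1.6, -0.2, -0.3]
gripper_width: 0.998
grasp_force: 0.0
```

Run:
```python
from h import *
np.set_printoptions(precision=2,suppress=True)
s,_=now();print(s["joint_pos"],s["tool_pos"]*1000)
for h in(.14,.10,.04):print(delta(RF+HALF@[0,0,h],HALF@DOWN))
f=grab("top");g=grab("side")
a=cv2.resize(f["frame"][140:265,170:300],(416,400));b=cv2.resize(g["frame"][190:330,215:350],(386,400))
cv2.imwrite("pics/c.png",np.hstack([a,b[:400]]))
```

```text
[ 0.5  -0.55  2.14 -0.48  1.16  2.51] [454.83 197.66 268.69]
(array([  1.24,   8.49, -69.01]), array([ 0.05,  0.25, -0.19]))
(array([  22.94,    1.02, -101.78]), array([ 0.05,  0.25, -0.19]))
(array([  55.48,  -10.19, -150.92]), array([ 0.05,  0.25, -0.19]))
```

View pics/c.png

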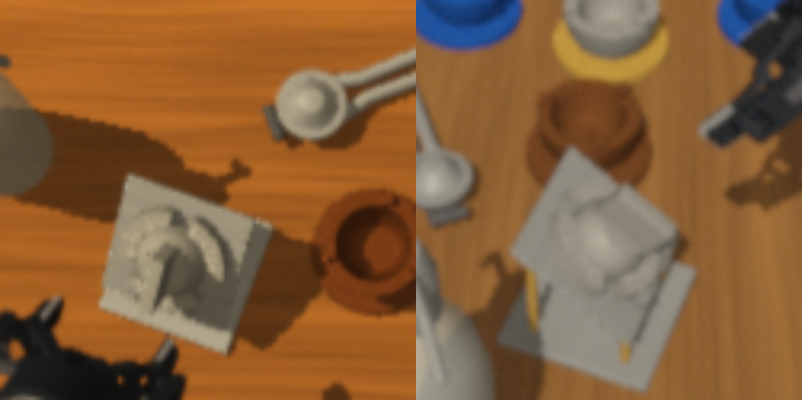

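The tool tilt matches the slope, and the fingertips straddle the fin line (tips at about (50,310) and (165,350) in the top crop, fin at about (160,280)). I'll go down along the axis to 0.09 and check again.

Call:
{"api": "play_rows", "payload": {
  "series": [
    [[0, 0.003, -0.023, 0, 0, 0, 1], [0, 0.003, -0.023, 0, 0, 0, 1], [0.001, 0.0025, -0.023, 0, 0, 0, 1], [0.009, -0.003, -0.0135, 0, 0, 0, 1], [0.009, -0.003, -0.0135, 0, 0, 0, 1], [0.009, -0.003, -0.0135, 0, 0, 0, 1], [0, 0, 0, 0, 0, 0, 1], [0, 0, 0, 0, 0, 0, 1]]
  ]
}}

```text
time: 3.3
tool_pos: [0.4834, 0.1946, 0.1588]
tool_rot: [0.05, 0.941, -0.157, 0.296]
contact_force: [-0.4, 0.3, 0.5]
gripper_width: 1.004
grasp_force: 0.0
```

Run:
```python
from h import *
np.set_printoptions(precision=2,suppress=True)
for h in(.09,.041):print(delta(RF+HALF@[0,0,h],HALF@DOWN))
f=grab("top");g=grab("side")
a=cv2.resize(f["frame"][190:265,190:270],(426,400),interpolation=cv2.INTER_CUBIC);b=cv2.resize(g["frame"][220:310,240:320],(356,400),interpolation=cv2.INTER_CUBIC)
cv2.imwrite("pics/d.png",np.hstack([a,b]))
```

```text
(array([-0.24,  2.22, -0.04]), array([ 0.11, -0.05, -0.06]))
(array([ 26.33,  -6.93, -40.18]), array([ 0.11, -0.05, -0.06]))
```

View pics/d.png

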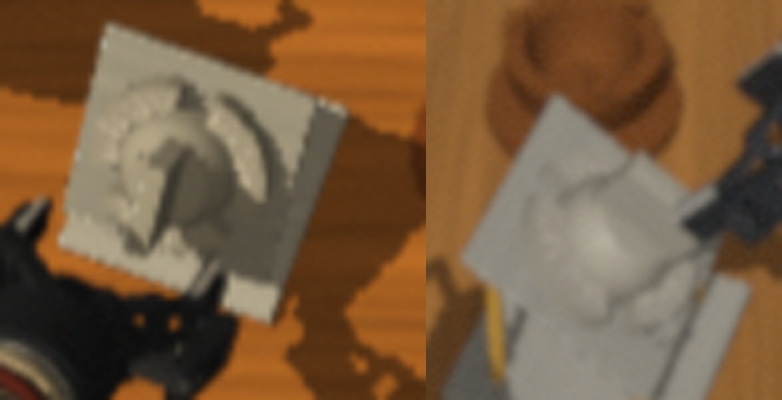

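The tips straddle the fin symmetrically, so I continue down and close.

Call:
{"api": "play_rows", "payload": {
  "series": [
    [[0.0055, -0.001, -0.008, 0, 0, 0, 1], [0.0055, -0.001, -0.008, 0, 0, 0, 1], [0.0055, -0.001, -0.008, 0, 0, 0, 1], [0.005, -0.001, -0.008, 0, 0, 0, 1], [0.005, -0.001, -0.008, 0, 0, 0, 1], [0, 0, 0, 0, 0, 0, 1], [0, 0, 0, 0, 0, 0, 1]]
  ]
}}

```text
time: 4.1
tool_pos: [0.5097, 0.1901, 0.1179]
tool_rot: [0.05, 0.941, -0.156, 0.296]
contact_force: [0.1, 0.6, 0.6]
gripper_width: 0.998
grasp_force: 0.0
```

Call:
{"api": "play_rows", "payload": {
  "series": [
    [[0, 0, 0, 0, 0, 0, 0.6], [0, 0, 0, 0, 0, 0, 0.4], [0, 0, 0, 0, 0, 0, 0.3], [0, 0, 0, 0, 0, 0, 0.2], [0, 0, 0, 0, 0, 0, 0], [0, 0, 0, 0, 0, 0, 0], [0, 0, 0, 0, 0, 0, 0], [0, 0, 0, 0, 0, 0, 0], [0, 0, 0, 0, 0, 0, 0], [0, 0, 0, 0, 0, 0, 0]]
  ]
}}

```text
time: 5.1
tool_pos: [0.5099, 0.1901, 0.1188]
tool_rot: [0.05, 0.941, -0.156, 0.297]
contact_force: [-2.9, -2.8, 4.2]
gripper_width: 0.152
grasp_force: 60.8
```

The fin is gripped (13 mm). I lift along the normal, then up.

Call:
{"api": "play_rows", "payload": {
  "series": [
    [[-0.003, 0.001, 0.004, 0, 0, 0, 0], [-0.006, 0.002, 0.009, 0, 0, 0, 0], [-0.009, 0.003, 0.013, 0, 0, 0, 0], [-0.009, 0.003, 0.013, 0, 0, 0, 0], [-0.009, 0.003, 0.013, 0, 0, 0, 0], [-0.004, 0, 0.02, 0, 0, 0, 0], [0, 0, 0.02, 0, 0, 0, 0], [0, 0, 0.02, 0, 0, 0, 0], [0, 0, 0.02, 0, 0, 0, 0], [0, 0, 0, 0, 0, 0, 0]]
  ]
}}

```text
time: 6.1
tool_pos: [0.4708, 0.2034, 0.2539]
tool_rot: [0.048, 0.94, -0.156, 0.299]
contact_force: [-0.7, 0.5, -1.1]
gripper_width: 0.154
grasp_force: 60.1
```

Run:
```python
from h import *
np.set_printoptions(precision=2,suppress=True)
s,_=now();print(s["joint_pos"],s["contact_force"])
for y in (19,7):print(delta(SEAT+[0,0,.15],Rz(y)@DOWN))
f=grab("top");g=grab("side")
a=cv2.resize(f["frame"][170:270,170:270],(400,400),interpolation=cv2.INTER_CUBIC);b=cv2.resize(g["frame"][180:280,240:340],(400,400),interpolation=cv2.INTER_CUBIC)
cv2.imwrite("pics/e.png",np.hstack([a,b]))
```

```text
[ 0.49 -0.5   2.12 -0.49  1.11  2.52] [-0.72  0.49 -1.05]
(array([  66.25, -355.82,  -47.89]), array([-0.25, 35.85, 36.65]))
(array([  66.25, -355.82,  -47.89]), array([ 3.46, 35.34, 25.04]))
```

View pics/e.png

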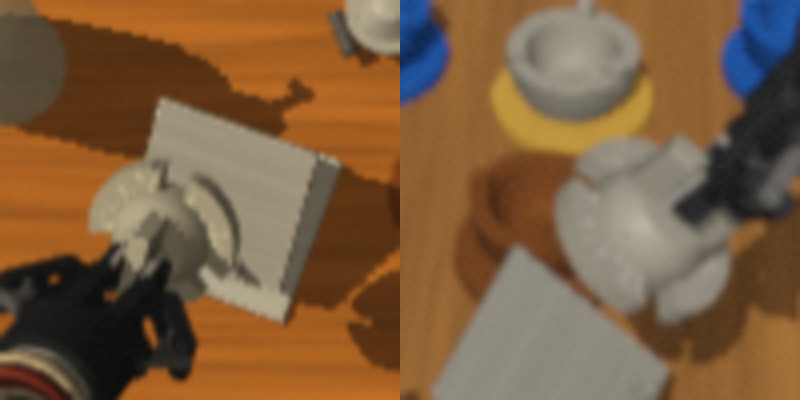

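The half is held square with the tool. I level it and carry it to above the seat.

Call:
{"api": "play_rows", "payload": {
  "series": [
    [[0.0066, -0.0356, 0, 0.35, 3.53, 2.5, 0], [0.0066, -0.0356, 0, 0.35, 3.53, 2.5, 0], [0.0066, -0.0356, 0, 0.35, 3.53, 2.5, 0], [0.0066, -0.0356, 0, 0.35, 3.53, 2.5, 0], [0.0066, -0.0356, 0, 0.35, 3.53, 2.5, 0], [0.0066, -0.0356, 0, 0.35, 3.53, 2.5, 0], [0.0066, -0.0356, 0, 0.35, 3.53, 2.5, 0], [0.0066, -0.0356, 0, 0.35, 3.53, 2.5, 0], [0.0066, -0.0356, 0, 0.35, 3.53, 2.5, 0], [0.0066, -0.0356, 0, 0.35, 3.53, 2.5, 0]]
  ]
}}

```text
time: 7.2
tool_pos: [0.5351, -0.1552, 0.248]
tool_rot: [0.001, 0.998, 0.062, -0.004]
contact_force: [1.1, 0.2, -0.0]
gripper_width: 0.152
grasp_force: 60.1
```

Call:
{"api": "play_rows", "payload": {
  "series": [
    [[0, 0, -0.02, 0, 0, 0, 0], [0, 0, -0.02, 0, 0, 0, 0], [0, 0, -0.02, 0, 0, 0, 0], [0, 0, -0.02, 0, 0, 0, 0], [0, 0, 0, 0, 0, 0, 0], [0, 0, 0, 0, 0, 0, 0]]
  ]
}}

```text
time: 7.8
tool_pos: [0.5349, -0.1533, 0.1689]
tool_rot: [0.002, 0.998, 0.062, -0.003]
contact_force: [0.4, -1.0, -0.1]
gripper_width: 0.151
grasp_force: 60.1
```

Run:
```python
from h import *
np.set_printoptions(precision=2,suppress=True)
s,_=now();print(s["joint_pos"],s["contact_force"])
for y in (7,19):print(delta(SEAT+[0,0,.05],Rz(y)@DOWN))
f=grab("top");g=grab("side")
a=cv2.resize(f["frame"][190:250,300:370],(466,400),interpolation=cv2.INTER_CUBIC);b=cv2.resize(g["frame"][155:225,250:308],(331,400),interpolation=cv2.INTER_CUBIC)
cv2.imwrite("pics/f.png",np.hstack([a,b]))
```

```text
[-0.41 -0.06  1.83 -0.01  1.37  1.04] [ 0.36 -1.01 -0.08]
(array([  2.06,   0.9 , -62.88]), array([ 0.2 , -0.3 , -0.07]))
(array([  2.06,   0.9 , -62.88]), array([ 0.23, -0.28, 11.93]))
```

View pics/f.png

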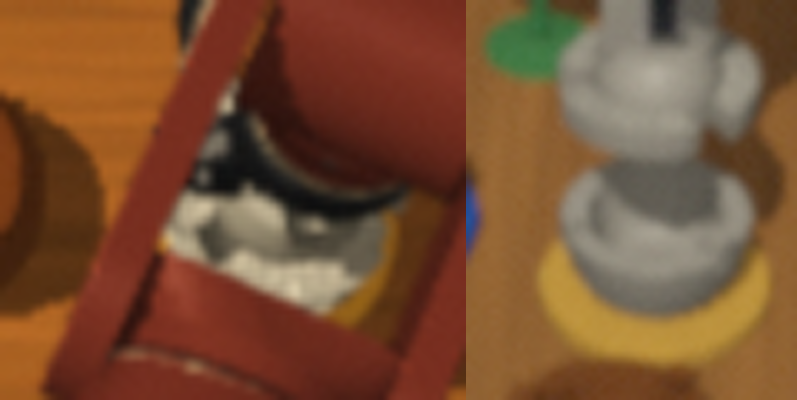

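The upper half hangs level above the bowl. In the side crop its flange runs from u=560 to 762 and the bottom front edge is at v≈158. I compute its centre from these edges.

Run:
```python
from h import *
np.set_printoptions(precision=4,suppress=True)
g=grab("side");F=g["frame"];hsv=cv2.cvtColor(F,cv2.COLOR_BGR2HSV)
m=((hsv[...,1]<70)&(hsv[...,2]>60)).astype(np.uint8)
for v in range(158,206,2):
    xs=np.nonzero(m[v,255:303])[0]+255
    print(v,xs.min() if len(xs) else None,xs.max() if len(xs) else None,end=' | ')
cu=.169-.041
def exts(C):
    a=np.radians(np.arange(0,360,3));P=np.c_[C[0]+.049*np.cos(a),C[1]+.049*np.sin(a),0*a+C[2]];p=proj(g,P);return p.min(0),p.max(0)
print()
for n,C in dict(upbot=[.535,-.1533,cu],uptop=[.535,-.1533,cu+.014],rim=[.537,-.1524,.056]).items(): print(n,exts(C))
print(proj(g,[[.535,-.153,.128],[.545,-.153,.128],[.535,-.143,.128]]))
```

```text
158 274 293 | 160 270 294 | 162 267 297 | 164 266 299 | 166 266 300 | 168 266 300 | 170 267 300 | 172 267 300 | 174 267 299 | 176 268 298 | 178 270 296 | 180 274 289 | 182 277 289 | 184 275 292 | 186 270 296 | 188 268 298 | 190 267 299 | 192 267 299 | 194 267 299 | 196 267 298 | 198 268 297 | 200 270 296 | 202 271 296 | 204 272 294 | 
upbot (array([266.239 , 162.4033]), array([301.385 , 183.3412]))
uptop (array([266.1783, 158.3619]), array([301.5981, 179.2109]))
rim (array([265.8287, 182.4319]), array([299.6435, 203.7673]))
[[283.7936 172.6165]
 [280.2117 172.5062]
 [283.6642 174.7624]]
```

Call:
{"api": "play_rows", "payload": {
  "series": [
    [[0.001, 0.001, -0.01, 0, 0, 1, 0], [0, 0, -0.015, 0, 0, 1, 0], [0, 0, -0.015, 0, 0, 1, 0], [0, 0, -0.01, 0, 0, 0, 0], [0, 0, -0.006, 0, 0, 0, 0], [0, 0, -0.001, 0, 0, 0, 0], [0, 0, -0.001, 0, 0, 0, 0], [0, 0, 0, 0, 0, 0, 0]]
  ]
}}

```text
time: 8.75
tool_pos: [0.5372, -0.1529, 0.113]
tool_rot: [0.003, 0.996, 0.088, -0.001]
contact_force: [-0.0, -1.5, -2.3]
gripper_width: 0.15
grasp_force: 60.1
```

Call:
{"api": "play_rows", "payload": {
  "series": [
    [[0, 0, -0.001, 0, 0, 0, 0], [0, 0, -0.001, 0, 0, 0, 0], [0, 0, -0.001, 0, 0, 0, 0], [0, 0, 0, 0, 0, 0, 0]]
  ]
}}

```text
time: 9.15
tool_pos: [0.5367, -0.1527, 0.1094]
tool_rot: [0.002, 0.996, 0.088, -0.001]
contact_force: [-0.4, 0.2, -1.5]
gripper_width: 0.156
grasp_force: 60.1
```

Call:
{"api": "play_rows", "payload": {
  "series": [
    [[0, 0, -0.001, 0, 0, 0, 0], [0, 0, -0.001, 0, 0, 0, 0], [0, 0, -0.001, 0, 0, 0, 0], [0, 0, 0, 0, 0, 0, 0]]
  ]
}}

```text
time: 9.55
tool_pos: [0.5369, -0.1528, 0.1068]
tool_rot: [0.002, 0.996, 0.088, -0.001]
contact_force: [0.1, -0.5, 0.3]
gripper_width: 0.152
grasp_force: 60.3
```

Call:
{"api": "play_rows", "payload": {
  "series": [
    [[0, 0, -0.001, 0, 0, 0, 0], [0, 0, -0.001, 0, 0, 0, 0], [0, 0, 0, 0, 0, 0, 0]]
  ]
}}

```text
time: 9.85
tool_pos: [0.5372, -0.153, 0.1065]
tool_rot: [0.002, 0.996, 0.088, -0.001]
contact_force: [-3.2, 0.1, 9.8]
gripper_width: 0.151
grasp_force: 61.6
```

Contact on the lug tops at z≈0.1066 with 10 N. I turn upward while pressed lightly.

Call:
{"api": "play_rows", "payload": {
  "series": [
    [[0, 0, 0, 0, 0, 1, 0], [0, 0, 0, 0, 0, 1, 0], [0, 0, 0, 0, 0, 1, 0], [0, 0, 0, 0, 0, 1, 0], [0, 0, 0, 0, 0, 0, 0]]
  ]
}}

```text
time: 10.35
tool_pos: [0.5382, -0.1524, 0.1066]
tool_rot: [0.002, 0.992, 0.122, 0.0]
contact_force: [-0.2, 2.1, 6.6]
gripper_width: 0.154
grasp_force: 61.2
```

Call:
{"api": "play_rows", "payload": {
  "series": [
    [[0, 0, 0, 0, 0, 1, 0], [0, 0, 0, 0, 0, 1, 0], [0, 0, 0, 0, 0, 1, 0], [0, 0, 0, 0, 0, 0, 0]]
  ]
}}

```text
time: 10.75
tool_pos: [0.5387, -0.1518, 0.1066]
tool_rot: [0.002, 0.989, 0.148, 0.001]
contact_force: [1.1, 4.1, 5.9]
gripper_width: 0.154
grasp_force: 61.1
```

Call:
{"api": "play_rows", "payload": {
  "series": [
    [[0, 0, 0, 0, 0, 1, 0], [0, 0, 0, 0, 0, 1, 0], [0, 0, 0, 0, 0, 0, 0]]
  ]
}}

```text
time: 11.05
tool_pos: [0.5387, -0.1518, 0.1066]
tool_rot: [0.002, 0.986, 0.165, 0.001]
contact_force: [1.8, 4.7, 5.1]
gripper_width: 0.15
grasp_force: 61.1
```

Call:
{"api": "play_rows", "payload": {
  "series": [
    [[0, 0, 0, 0, 0, 1, 0], [0, 0, 0, 0, 0, 1, 0], [0, 0, 0, 0, 0, 0, 0]]
  ]
}}

```text
time: 11.35
tool_pos: [0.5383, -0.1525, 0.1063]
tool_rot: [0.003, 0.983, 0.183, 0.001]
contact_force: [0.9, 3.2, 5.6]
gripper_width: 0.151
grasp_force: 61.1
```

Call:
{"api": "play_rows", "payload": {
  "series": [
    [[0, 0, 0, 0, 0, 1, 0], [0, 0, 0, 0, 0, 1, 0], [0, 0, 0, 0, 0, 0, 0]]
  ]
}}

```text
time: 11.65
tool_pos: [0.5381, -0.1531, 0.1063]
tool_rot: [0.003, 0.98, 0.2, 0.0]
contact_force: [-0.1, 0.7, 6.4]
gripper_width: 0.152
grasp_force: 61.2
```

Call:
{"api": "play_rows", "payload": {
  "series": [
    [[0, 0, 0, 0, 0, 1, 0], [0, 0, 0, 0, 0, 1, 0], [0, 0, 0, 0, 0, 0, 0]]
  ]
}}

```text
time: 11.95
tool_pos: [0.538, -0.1534, 0.1063]
tool_rot: [0.004, 0.976, 0.217, 0.0]
contact_force: [-0.2, 1.2, 6.0]
gripper_width: 0.151
grasp_force: 61.2
```

Run:
```python
from h import *
np.set_printoptions(precision=2,suppress=True)
s,R=now();print(s["joint_pos"],s["contact_force"],s["ft_torque"],s["tool_pos"]*1000,R)
```

```text
[-0.41  0.01  1.88 -0.01  1.25  0.73] [-0.24  1.17  6.  ] [-0.    0.09 -0.05] [ 537.95 -153.36  106.32] [[ 0.91  0.42  0.  ]
 [ 0.42 -0.91 -0.01]
 [-0.    0.01 -1.  ]]
```

Call:
{"api": "play_rows", "payload": {
  "series": [
    [[0, 0, 0, 0, 0, 1, 0], [0, 0, 0, 0, 0, 1, 0], [0, 0, 0, 0, 0, 1, 0], [0, 0, 0, 0, 0, 0, 0]]
  ]
}}

```text
time: 12.35
tool_pos: [0.5382, -0.1536, 0.1065]
tool_rot: [0.004, 0.97, 0.243, 0.0]
contact_force: [0.4, -1.0, 6.6]
gripper_width: 0.149
grasp_force: 61.1
```

Call:
{"api": "play_rows", "payload": {
  "series": [
    [[0, 0, 0, 0, 0, 1, 0], [0, 0, 0, 0, 0, 1, 0], [0, 0, 0, 0, 0, 1, 0], [0, 0, 0, 0, 0, 0, 0]]
  ]
}}

```text
time: 12.75
tool_pos: [0.5385, -0.1531, 0.1067]
tool_rot: [0.003, 0.963, 0.268, 0.001]
contact_force: [0.9, 1.0, 6.5]
gripper_width: 0.152
grasp_force: 61.2
```

No drop up to 31°. I re-measure the lug angle from the starting images by rectifying the rim plane, and I also look at the present state.

Run:
```python
from h import *
f=grab("top");g=grab("side");out=[]
n=260;s=.00055
for F,fn in((f,"top0"),(g,"side0")):
    im=cv2.imread(f"pics/{fn}.png")
    yy,xx=np.mgrid[:n,:n];X=np.stack([SEAT[0]-(yy-n/2)*s,SEAT[1]-(xx-n/2)*s,0*yy+.062],-1)
    p=proj(F,X.reshape(-1,3)).reshape(n,n,2).astype(np.float32)
    w=cv2.remap(im,p[...,0],p[...,1],cv2.INTER_CUBIC)
    for r in(.035,.049): cv2.circle(w,(n//2,n//2),int(r/s),(0,0,255),1)
    for a in(0,20,120,140,240,260):
        t=np.radians(a);cv2.line(w,*[(int(n/2-r*np.sin(t)/s),int(n/2-r*np.cos(t)/s)) for r in(.05,.06)],(255,255,0) if a%120 else (0,255,0),1)
    out.append(w)
c=cv2.resize(g["frame"][158:222,250:316],(268,260),interpolation=cv2.INTER_CUBIC)
cv2.imwrite("pics/g.png",np.hstack(out+[c]))
```

```text
(no output)
```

View pics/g.png

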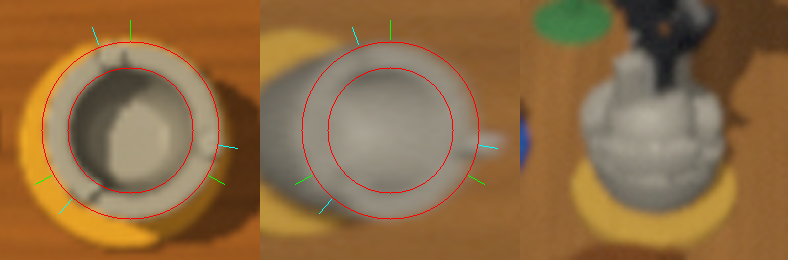

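The rim fits the seat circle, and the lugs read 14–22°, mean about 19.5°. So I passed over them, with the tool about 2 mm off in x. I'll lift, recentre and sweep back.

Call:
{"api": "play_rows", "payload": {
  "series": [
    [[0, 0, 0.005, 0, 0, 0, 0], [-0.0015, 0, 0, -0.2, 0.2, -3, 0], [0, 0, 0, -0.2, 0, -4, 0], [0, 0, 0, 0, 0, 0, 0], [0, 0, 0, 0, 0, 0, 0]]
  ]
}}

```text
time: 13.35
tool_pos: [0.5348, -0.1526, 0.1089]
tool_rot: [0.005, 0.978, 0.209, -0.004]
contact_force: [0.0, 0.3, -2.0]
gripper_width: 0.148
grasp_force: 60.0
```

Run:
```python
from h import *
np.set_printoptions(precision=4,suppress=True)
s,R=now();print(s["contact_force"],s["ft_torque"],s["tool_pos"],delta(SEAT+[0,0,.05],Rz(24)@DOWN))
g=grab("side");f=grab("top");tp=s["tool_pos"]
for n,F in(("side",g),("top",f)):
    hsv=cv2.cvtColor(F["frame"],cv2.COLOR_BGR2HSV);m=((hsv[...,1]<70)&(hsv[...,2]>60)).astype(np.uint8)
    if n=="side":
        for v in range(168,206,2):
            xs=np.nonzero(m[v,255:308])[0]+255;print(v,xs.min(),xs.max(),end=' | ')
    a=np.radians(np.arange(0,360,3))
    for nm,C,z in(("rim",SEAT,.056),("upbot",tp,tp[2]-.041),("uptop",tp,tp[2]-.027)):
        p=proj(F,np.c_[C[0]+.049*np.cos(a),C[1]+.049*np.sin(a),0*a+z]);print(n,nm,p.min(0),p.max(0))
```

```text
[ 0.0475  0.2618 -1.9544] [-0.0253  0.0024  0.0497] [ 0.5348 -0.1526  0.1089] (array([ 2.1794,  0.242 , -2.9063]), array([ 0.6577, -0.343 , -0.1545]))
168 280 280 | 170 278 282 | 172 275 292 | 174 275 292 | 176 275 292 | 178 272 294 | 180 269 297 | 182 268 299 | 184 267 299 | 186 267 300 | 188 267 300 | 190 267 299 | 192 267 299 | 194 267 299 | 196 267 298 | 198 268 297 | 200 269 296 | 202 271 296 | 204 272 294 | side rim [265.8287 182.4319] [299.6435 203.7673]
side upbot [266.5364 179.2222] [300.5662 200.501 ]
side uptop [266.4798 175.4286] [300.7667 196.64  ]
top rim [323.1646 205.0906] [356.7271 238.3661]
top upbot [323.5128 205.123 ] [357.3568 238.6805]
top uptop [323.8353 204.284 ] [358.0066 238.16  ]
```

Call:
{"api": "play_rows", "payload": {
  "series": [
    [[0.0013, 0, 0, 0.65, -0.35, 0, 0], [0, 0, -0.002, 0, 0, 0, 0], [0, 0, -0.002, 0, 0, 0, 0], [0, 0, -0.0005, 0, 0, -1, 0], [0, 0, 0, 0, 0, -1, 0], [0, 0, 0, 0, 0, 0, 0]]
  ]
}}

```text
time: 14.05
tool_pos: [0.5376, -0.1533, 0.1063]
tool_rot: [0.001, 0.982, 0.191, 0.002]
contact_force: [0.4, 1.1, 4.9]
gripper_width: 0.154
grasp_force: 61.0
```

Call:
{"api": "play_rows", "payload": {
  "series": [
    [[0, 0, 0, 0, 0, -0.7, 0], [0, 0, 0, 0, 0, -0.7, 0], [0, 0, 0, 0, 0, -0.7, 0], [0, 0, 0, 0, 0, 0, 0]]
  ]
}}

```text
time: 14.45
tool_pos: [0.5363, -0.1527, 0.1044]
tool_rot: [0.0, 0.985, 0.173, 0.0]
contact_force: [1.5, -2.9, -0.5]
gripper_width: 0.153
grasp_force: 60.2
```

It dropped: z is down 2 mm, the vertical force is zero and the yaw is 19.9°. I lower it gently.

Call:
{"api": "play_rows", "payload": {
  "series": [
    [[0, 0, -0.001, 0, 0, 0, 0], [0, 0, -0.001, 0, 0, 0, 0], [0, 0, -0.001, 0, 0, 0, 0], [0, 0, 0, 0, 0, 0, 0]]
  ]
}}

```text
time: 14.85
tool_pos: [0.5361, -0.1529, 0.1013]
tool_rot: [0.0, 0.985, 0.173, -0.0]
contact_force: [1.6, -1.9, -1.6]
gripper_width: 0.149
grasp_force: 60.1
```

Call:
{"api": "play_rows", "payload": {
  "series": [
    [[0, 0, -0.001, 0, 0, 0, 0], [0, 0, -0.001, 0, 0, 0, 0], [0, 0, -0.001, 0, 0, 0, 0], [0, 0, 0, 0, 0, 0, 0]]
  ]
}}

```text
time: 15.25
tool_pos: [0.5366, -0.1527, 0.0989]
tool_rot: [0.0, 0.985, 0.173, 0.001]
contact_force: [1.4, -1.9, -1.7]
gripper_width: 0.151
grasp_force: 60.2
```

Call:
{"api": "play_rows", "payload": {
  "series": [
    [[0, 0, -0.001, 0, 0, 0, 0], [0, 0, -0.001, 0, 0, 0, 0], [0, 0, -0.0005, 0, 0, 0, 0], [0, 0, 0, 0, 0, 0, 0]]
  ]
}}

```text
time: 15.65
tool_pos: [0.537, -0.1528, 0.0977]
tool_rot: [0.0, 0.985, 0.173, 0.001]
contact_force: [-0.6, -1.4, 5.2]
gripper_width: 0.152
grasp_force: 61.2
```

Call:
{"api": "play_rows", "payload": {
  "series": [
    [[0, 0, -0.0005, 0, 0, 0, 0], [0, 0, -0.0005, 0, 0, 0, 0], [0, 0, 0, 0, 0, 0, 0]]
  ]
}}

```text
time: 15.95
tool_pos: [0.5372, -0.1528, 0.0976]
tool_rot: [0.0, 0.985, 0.173, 0.001]
contact_force: [-3.2, -1.0, 9.1]
gripper_width: 0.153
grasp_force: 61.8
```

It is seated: 9.0 mm below the lug-top contact height, with 9 N. I release and retreat.

Call:
{"api": "play_rows", "payload": {
  "series": [
    [[0, 0, 0.001, 0, 0, 0, 0.1], [0, 0, 0, 0, 0, 0, 0.3], [0, 0, 0, 0, 0, 0, 0.5], [0, 0, 0, 0, 0, 0, 0.7], [0, 0, 0, 0, 0, 0, 0.7], [0, 0, 0, 0, 0, 0, 0.7], [0, 0, 0, 0, 0, 0, 0.7]]
  ]
}}

```text
time: 16.65
tool_pos: [0.5365, -0.1526, 0.0963]
tool_rot: [0.0, 0.985, 0.173, 0.0]
contact_force: [0.2, -0.9, 0.4]
gripper_width: 0.706
grasp_force: 0.0
```

Call:
{"api": "play_rows", "payload": {
  "series": [
    [[0, 0, 0.01, 0, 0, 0, 0.7], [0, 0, 0.02, 0, 0, 0, 0.7], [0, 0, 0.03, 0, 0, 0, 0.7], [0, 0, 0.03, 0, 0, 0, 0.7], [0, 0, 0.03, 0, 0, 0, 0.7], [-0.03, 0, 0.03, 0, 0, 0, 0.7], [-0.04, 0, 0.02, 0, 0, 0, 0.7], [-0.04, 0, 0, 0, 0, 0, 0.7], [0, 0, 0, 0, 0, 0, 0.7], [0, 0, 0, 0, 0, 0, 0.7]]
  ]
}}

```text
time: 17.65
tool_pos: [0.4264, -0.1528, 0.2675]
tool_rot: [0.001, 0.985, 0.173, 0.002]
contact_force: [-0.1, -0.1, 0.4]
gripper_width: 0.697
grasp_force: 0.0
```

Run:
```python
from h import *
f=grab("top");g=grab("side")
a=cv2.resize(f["frame"][190:250,300:370],(466,400),interpolation=cv2.INTER_CUBIC);b=cv2.resize(g["frame"][155:225,250:308],(331,400),interpolation=cv2.INTER_CUBIC)
cv2.imwrite("pics/h.png",np.hstack([a,b]))
```

```text
(no output)
```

View pics/h.png

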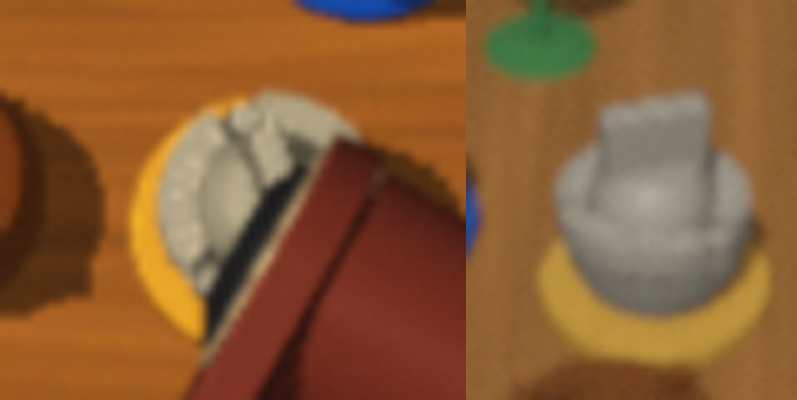

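The upper half sits level and flush on the lower half (side crop, flange at about (655,215)), the lugs fill the notches, and the gripper is clear.

```bash
python3 -c "
from plant import manip
print(manip.job_done())"
```

```text
the job is handed in; nothing more can be done
None
```

The upper half is closed on the lower half, level and fully home over the lugs at about 20°. It was released and the job handed in at about 18 s; the hand-in returned no verdict, and I did not re-measure the siphon, squeezer and coupe afterwards, though no move went near them.

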